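# Weigh filler tins by hand and stow the good ones in the pull-out tray

## Robot

A 6-joint arm with a two-finger parallel gripper is mounted at the origin on the work surface. World frame = base frame: x ahead of the robot, y to its left, z up, the work surface at z = 0. Lengths are in m, angles in rad, forces in N, time in s.
With the tool pointing down it reaches from about 0.275 to 1 m from the base axis. Payload 8.4 kg.
Tool frame: the origin (TCP) lies at the very end of the fingers, on their centre line; the grasp point (between the pads) lies 19 mm behind it; z points along the fingers, y is the line along which they close (so a half turn about z gives the same grasp; the last joint's range is limited). The gripper opens to 85 mm and grips with 20 to 120 N. Pads are 22 mm wide; open, the fingers measure 114 mm over their backs; the gripper's body (76 mm by 85 mm) begins 54 mm behind the grasp point. The pads swing forward as they close: fully open they stand 13 mm farther back than shut.
Start: joints at [1.314, 0.353, 1.633, -0, 1.155, -0.002], TCP at [0.158, 0.605, 0.206] pointing down, gripper open.
Joint ranges: [-2.63, 2.63], [-0.92, 2.1], [0.06, 2.66], [-1.3, 4.44], [0, 2.69], [-3.02, 3.02]. Speed limits (rad/s): [2.22, 2.22, 2.79, 3.14, 3.14, 3.14].

## Interface

Orientations are given as a unit quaternion [x, y, z, w].
In Python, from station import manip gives the robot as it stands.
- The arm moves only by the tool move_arm, never from a script. Its argument "plan" is a list of rows, each a list of 7 numbers: the shift along the tool's x, y, z scaled (see below), then the turn, a rotation vector about the tool's x, y, z scaled (see below), then the opening, from 0 (shut) to 1 (fully open). In form: [[x, y, z, wx, wy, wz, jaw], ...]. A call has 1 to 12 rows; each row shifts and turns the commanded pose from where the row before left it, along the tool's axes as they then stand; what a row does not reach is not made up. The controller multiplies each number of a shift by 50 cm and each number of a turn by 2 pi rad. A row lasts 1/12 s, in which the tool goes at most 41.7 mm and 7.16 degrees, less where a joint would pass 70% of its speed; a pose out of reach is approached as far as the arm can. A call with a number of a shift or a turn outside -1 to 1 is refused whole. A call with a gripper value outside its range is refused whole. The fingers move at their own pace and stop on an object; the grip force is fixed at half the most. Time passes only in rows, so rows that do not move let the fingers close. It gives the time, the measured TCP pose, the force, the opening and the grip force at its end, in the units of the state.
- manip.observe(): the state, without advancing time (a new reading comes with each control period).
- manip.grab_frame(name): name is "scene" or "side" or "wrist"; returns (picture, depth): 400x640x3 uint8, red, green, blue; 400x640 float32, m along the optical axis (not along the pixel's ray), 0 where there is no reading.
- manip.calibration(name): a dict with "fx", "fy", "cx", "cy" (pixels), "k1" (the pictures are not rectified: a ray, as slopes to the right and down, at radius r is drawn at 1 + k1 r^2 times it, then the intrinsics apply), "R" (3x3) and "t" (3): a world point X has camera coordinates R X + t. Camera axes: x right, y down, z forward; pixel columns grow to the right and rows downward; lengths in m; the calibration is good to about 2 mm. A picture is of the moment at which its call begins: read the wrist's pose just before it. calibration takes no time and is no camera call; for the wrist camera it gives the pose at the moment of the call.
- manip.hand_in(): hands the job in; it is judged then, once.
The state is a dict: "t": time; "joint_pos": joint angles; "joint_velocities": joint speeds; "effort": joint torques, N m; "eef_pos": TCP position; "eef_rot": TCP orientation; "force": force on the tool from outside, world axes, zero at the start; "wrist_torque": the same for the moment, N m; "width": finger opening in m; "gripper_force": force on a finger pad.
Only numpy, scipy, OpenCV 4.12 (cv2) and the standard library are available. Lean on these libraries where they do the work, as an engineer would, in place of code of your own. Each camera call takes 0.05 s, during which the arm holds its last target. There are 200 camera calls.

## Task

The filler tins on the bench look alike, and only their weight in the hand tells how much is left in them. Pull the cabinet's tray all the way out, then stand every tin that weighs more than 250 g in the tray and every lighter one in the open grey crate, all upright and flat on the floor of it, and finally push the loaded tray fully home under the shelf until it stops. Leave the roll of tape and the sanding block where they are.

Things in the scene. Friction and masses are not known exactly. Their poses are not given: they have to be found in the camera images.
- tin1: closed steel filler tin with a paper band, upright cylinder 58 mm in diameter, 80 mm tall, origin at the centre of its underside, z up along its axis; weighs between 90 and 450 g, not to be seen from outside; may be absent (None)
- tin2: closed steel filler tin with a paper band, upright cylinder 58 mm in diameter, 80 mm tall, origin at the centre of its underside, z up along its axis; weighs between 90 and 450 g, not to be seen from outside; may be absent (None)
- tin3: closed steel filler tin with a paper band, upright cylinder 58 mm in diameter, 80 mm tall, origin at the centre of its underside, z up along its axis; weighs between 90 and 450 g, not to be seen from outside; may be absent (None)
- tin4: closed steel filler tin with a paper band, upright cylinder 58 mm in diameter, 80 mm tall, origin at the centre of its underside, z up along its axis; weighs between 90 and 450 g, not to be seen from outside; may be absent (None)
- tin5: closed steel filler tin with a paper band, upright cylinder 58 mm in diameter, 80 mm tall, origin at the centre of its underside, z up along its axis; weighs between 90 and 450 g, not to be seen from outside; may be absent (None)
- cabinet: grey sheet-steel pull-out unit, fixed. Origin on the bench under the centre of the tray as it stands fully out; +x points from the handle into the cabinet. A shelf covers x 105 to 335 mm, y -140 to 140 mm, underside 108 mm and top 118 mm above the bench, on side walls 10 mm thick; a carton and a pot stand on its far end (x above 245 mm, up to 190 mm high)
- tray: open steel tray, outside 190 (x) by 240 mm (y), walls 5 mm thick, 41 mm high, floor 5 mm thick; origin at the centre of its underside, 12 mm above the bench, axes as the cabinet's. Slides along the cabinet's x between two stops, about 2 N of friction: fully out at x = 0 of the cabinet's frame, fully home at x = 190 mm. Room for two rows of three tins
- grip (a point): middle of the tray's handle, a round bar 12 mm thick and 100 mm long lying along the cabinet's y, 65 mm above the bench, 60 mm in front of the tray; can be gripped from above across the bar
- crate: open grey plastic crate, fixed on the bench, outside 190 mm (x) by 240 mm (y), walls 5 mm thick and 41 mm high, floor 5 mm thick; origin at the centre of its underside
- tape: roll of masking tape lying flat, 88 mm across, 25 mm high; bystander
- sander: black hand sanding block, 60 x 92 x 44 mm; bystander
Not all that is in view belongs to the job. What is shaped like the tin2 but brown or yellow is not meant.

How it is judged:
By the outcome, as a careful person would: the job done as asked, in the order asked, and still so for the second after the job is handed in, with the robot touching nothing.
Of tin1, tin2, tin3, tin4, tin5 only 3 to 5 are there at a start; the rules pass over those that are not, and their reading is None.
At some moment in a run one of tin1, tin2, tin3, tin4, tin5 may be knocked a few centimetres aside while the robot is not near it.
Once in a run the grip may slacken for a moment while it holds something.
It also fails if it takes over 210 s, if anything falls off the work surface, if the arm or the gripper's body presses on something with over 40 N, if the wrist force passes 120 N, or if a joint passes its speed limit or range.

## Working session

There is one attempt and no reset: what is moved stays moved. The work goes in short steps, Python scripts to look and compute and a tool call to move; the robot and the scene stay as the last step left them, time stands still between calls to the robot, and variables do not carry over. Pictures are saved under pics/ and viewed, at most 14 in all, crops included, and the job is handed in when it is done.

Besides the shell and the picture viewer there is one more tool, called after ">>>" by a JSON object that holds its "api" and its "payload". move_arm: Moves the arm, as the interface text tells. Its arguments: {"type":"object","properties":{"plan":{"type":"array"}},"required":["plan"]}

```bash
mkdir -p pics
cat > h.py <<'E'
import numpy as np, cv2
from station import manip
def snap(n,f):
    c=manip.calibration(n); p,d=manip.grab_frame(n)
    cv2.imwrite(f'pics/{f}.png',p[:,:,::-1]); np.savez(f'pics/{f}.npz',p=p,d=d,**{k:np.array(v) for k,v in c.items()})
    return p,d,c
def load(f):
    z=np.load(f'pics/{f}.npz'); return z['p'],z['d'],z
def cloud(d,c):
    v,u=np.mgrid[0:400,0:640].astype(float)
    K=np.array([[c['fx'],0,c['cx']],[0,c['fy'],c['cy']],[0,0,1]],float)
    s=cv2.undistortPoints(np.stack([u,v],-1).reshape(-1,1,2),K,np.array([float(c['k1']),0,0,0])).reshape(400,640,2)
    P=np.dstack([s*d[...,None],d])
    W=(P-np.array(c['t']))@np.array(c['R']); W[d<=0]=np.nan
    return W
E
python3 - <<'E'
from h import *
s=manip.observe(); print({k:np.round(v,3) for k,v in s.items()})
for n in ('scene','side'):
    snap(n,n+'0'); c=manip.calibration(n); print(n,-np.array(c['R']).T@c['t'])
E
```

```text
{'t': np.float64(0.0), 'joint_pos': array([ 1.314,  0.354,  1.634,  0.   ,  1.155, -0.002]), 'joint_velocities': array([ 0.   , -0.001, -0.001,  0.   , -0.   ,  0.001]), 'effort': array([-1.0000e-03, -6.0527e+01, -3.4205e+01, -0.0000e+00,  1.0000e-02,
       -0.0000e+00]), 'eef_pos': array([0.157, 0.604, 0.206]), 'eef_rot': array([ 0.127,  0.992, -0.001, -0.   ]), 'force': array([-0.163,  0.883, -0.504]), 'wrist_torque': array([ 0.002, -0.018,  0.038]), 'gripper_force': np.float64(0.0), 'width': np.float64(0.085)}
scene [0.89791159 0.20400086 0.70767914]
side [0.24891925 0.49278549 0.80551447]
```

View pics/scene0.png

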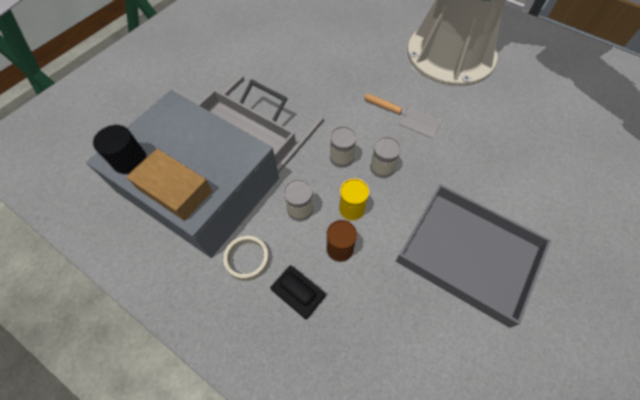

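View pics/side0.png

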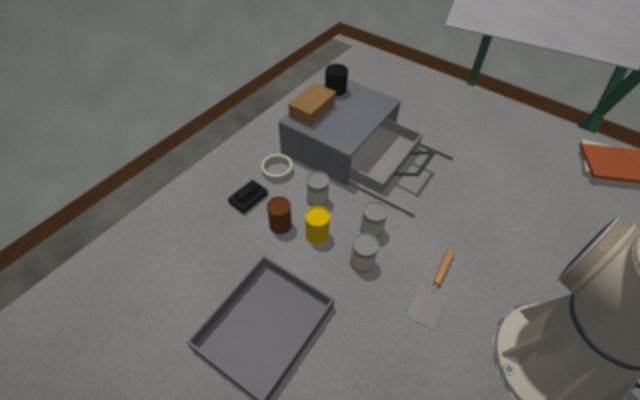

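Scene view: three grey tins at about (343,146), (385,157), (299,199); yellow and brown cylinders are decoys; the tray is partly out with its handle at (265,92); the crate is centred at about (475,252).

Run:
```python
from h import *
np.set_printoptions(precision=3,suppress=True)
Ws={}
for f in('scene0','side0'):
    p,d,z=load(f); W=cloud(d,z); Ws[f]=W
    print(f,'valid',(d>0).mean(),'fwd',z['R'][2])
pts={'scene0':dict(t1=(343,134),t2=(386,147),t3=(299,187),yel=(354,187),br=(341,230),bench=(330,350),shelf=(215,140),handle=(265,87),handle2=(270,100),cratefloor=(475,250),tape=(228,250),sander=(298,290),c1=(444,190),c2=(546,240),c3=(516,322),c4=(400,260),scr=(410,118)),
'side0':dict(t1=(374,212),t2=(365,245),t3=(318,181),yel=(318,214),br=(279,206),shelf=(340,110),c1=(266,261),c2=(332,303),c4=(193,343),trayfloor=(385,160))}
for f in pts:
    for k,(u,v) in pts[f].items(): print(f,k,Ws[f][v,u])
# tin circles: top points z in .07-.09
for f in Ws:
    W=Ws[f]; m=(np.abs(W[...,2]-.08)<.006).astype(np.uint8)
    n,l,st,ce=cv2.connectedComponentsWithStats(m)
    for i in range(1,n):
        if st[i,4]>80:
            q=W[l==i]; a=q[:,:2].min(0);b=q[:,:2].max(0); print(f,'blob',ce[i],st[i,4],(a+b)/2,b-a,q[:,2].mean())
    # shelf plane
    m=np.abs(W[...,2]-.118)<.004
    q=W[m][:,:2].astype(np.float32); r=cv2.minAreaRect(q); print(f,'shelf',len(q),r,cv2.boxPoints(r))
    m=((np.abs(W[...,2]-.065)<.005)).astype(np.uint8)
```

```text
scene0 valid 0.9960234375 fwd [-0.384 -0.264 -0.885]
side0 valid 0.9961640625 fwd [ 0.38  -0.515 -0.768]
scene0 t1 [ 0.465 -0.056  0.077]
scene0 t2 [0.442 0.039 0.079]
scene0 t3 [ 0.627 -0.053  0.075]
scene0 yel [0.563 0.038 0.077]
scene0 br [0.657 0.07  0.079]
scene0 bench [ 0.834  0.17  -0.001]
scene0 shelf [ 0.657 -0.239  0.118]
scene0 handle [ 0.453 -0.288  0.07 ]
scene0 handle2 [ 0.432 -0.303  0.   ]
scene0 cratefloor [0.505 0.303 0.004]
scene0 tape [ 0.802 -0.1    0.025]
scene0 sander [0.788 0.066 0.045]
scene0 c1 [0.435 0.187 0.035]
scene0 c2 [0.423 0.403 0.039]
scene0 c3 [0.608 0.415 0.039]
scene0 c4 [0.62  0.189 0.02 ]
scene0 scr [0.277 0.022 0.005]
side0 t1 [ 0.471 -0.044  0.077]
side0 t2 [0.439 0.045 0.075]
side0 t3 [ 0.634 -0.045  0.075]
side0 yel [0.572 0.04  0.077]
side0 br [0.659 0.076 0.077]
side0 shelf [ 0.723 -0.266  0.117]
side0 c1 [0.607 0.188 0.028]
side0 c2 [0.428 0.182 0.033]
side0 c4 [0.603 0.414 0.019]
side0 trayfloor [ 0.561 -0.267  0.017]
scene0 blob [459.668  45.465] 301 [0.043 0.023] [0.095 0.152] 0.07988101142293773
scene0 blob [342.718 137.095] 485 [ 0.
[... 957 characters left out ...]
] 0.07680811984867485
side0 blob [278.621 205.605] 377 [0.66  0.076] [0.059 0.057] 0.07685653199942934
side0 blob [375.34  210.657] 382 [ 0.471 -0.05 ] [0.058 0.06 ] 0.0769040220075596
side0 blob [317.43 215.86] 400 [0.57  0.045] [0.057 0.059] 0.07680246559148687
side0 blob [365.521 243.978] 463 [0.439 0.043] [0.057 0.059] 0.07674406147930427
side0 blob [546.748 367.131] 290 [0.042 0.073] [0.09  0.058] 0.08008952854548676
side0 blob [594.91  393.875] 144 [-0.045  0.064] [0.069 0.039] 0.08000286013614348
side0 shelf 4951 ((0.9829756021499634, -0.45197516679763794), (1.9769760370254517, 1.3544495105743408), 8.174460411071777) [[-0.092  0.078]
 [ 0.101 -1.263]
 [ 2.058 -0.982]
 [ 1.865  0.359]]
```

Run:
```python
from h import *
np.set_printoptions(precision=3,suppress=True)
for f in('scene0','side0'):
    p,d,z=load(f); W=cloud(d,z); X,Y,Z=[W[...,i] for i in range(3)]
    def box(n,m):
        q=W[m&~np.isnan(Z)]; 
        if len(q)<5: print(f,n,len(q)); return
        r=cv2.minAreaRect(q[:,:2].astype(np.float32)); print(f,n,len(q),np.array(r[0]),np.array(r[1]),round(r[2],1),'z',np.median(q[:,2]))
    cab=(X>.3)&(X<1)&(Y<-.1)&(Y>-.5)
    box('shelf',cab&(abs(Z-.118)<.004))
    box('bar',cab&(X<.6)&(Z>.058)&(Z<.075)&(X<.49))
    box('trayfloor',cab&(X<.62)&(abs(Z-.017)<.003))
    box('traytop',cab&(X<.6)&(abs(Z-.053)<.003))
    box('craterim',(X>.35)&(X<.7)&(Y>.1)&(Y<.5)&(abs(Z-.041)<.003))
    box('cratefloor',(X>.35)&(X<.7)&(Y>.1)&(Y<.5)&(abs(Z-.005)<.002)&(Y>.16)&(X>.4))
    box('carton',cab&(Z>.13))
```

```text
scene0 shelf 9408 [ 0.722 -0.27 ] [0.231 0.282] 1.9 z 0.11798701576344653
scene0 bar 268 [ 0.463 -0.279] [0.028 0.11 ] 1.7 z 0.06853927584528802
scene0 trayfloor 1275 [ 0.519 -0.273] [0.211 0.27 ] 1.9 z 0.016871397414378524
scene0 traytop 391 [ 0.525 -0.276] [0.244 0.112] 89.1 z 0.052746676568282996
scene0 craterim 1308 [0.544 0.256] [0.238 0.325] 3.2 z 0.04098386022603054
scene0 cratefloor 8057 [0.556 0.329] [0.292 0.343] 3.5 z 0.005069688160195483
scene0 carton 4792 [ 0.787 -0.264] [0.075 0.214] 1.8 z 0.16312595692246756
side0 shelf 3664 [ 0.72  -0.267] [0.233 0.281] 2.0 z 0.11678664065695182
side0 bar 170 [ 0.46  -0.276] [0.026 0.111] 1.4 z 0.06843174264552455
side0 trayfloor 1588 [ 0.523 -0.268] [0.212 0.261] 4.2 z 0.016402104316024485
side0 traytop 213 [ 0.531 -0.266] [0.253 0.135] 89.8 z 0.05207839123419893
side0 craterim 1020 [0.545 0.257] [0.241 0.327] 3.0 z 0.03971454338163787
side0 cratefloor 5853 [0.532 0.326] [0.254 0.324] 8.7 z 0.004239587478286064
side0 carton 1717 [ 0.783 -0.261] [0.077 0.212] 1.6 z 0.16034508147535226
```

Run:
```python
import cv2
p=cv2.imread('pics/side0.png')[100:230,300:470]; cv2.imwrite('pics/crop1.png',cv2.resize(p,None,fx=4,fy=4,interpolation=cv2.INTER_CUBIC))
```

```text
(no output)
```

View pics/crop1.png

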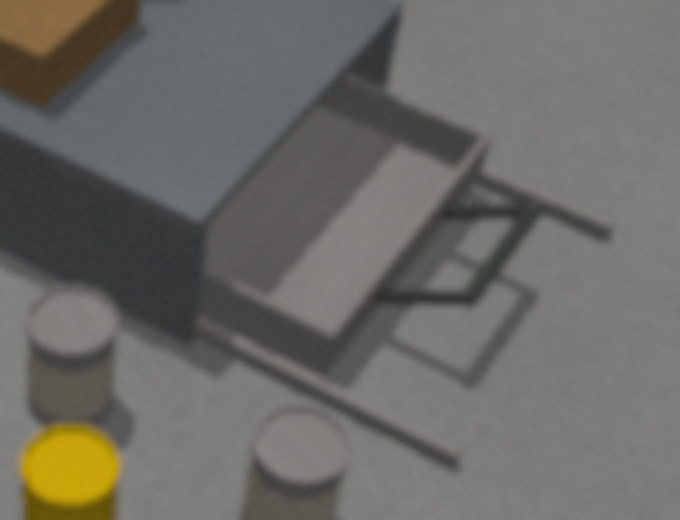

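The side crop shows the tray partly out on its rails, handle bar toward the robot. The cabinet yaw is about 1.8° and the tray is at x ≈ 108 mm. I'll turn the tool first, then go above the bar.

>>> {"api": "move_arm", "payload": {"plan": [[0,0,0,0,0,0.0186,1],[0,0,0,0,0,0.0186,1],[0,0,0,0,0,0.0186,1],[0,0,0,0,0,0.0186,1],[0,0,0,0,0,0.0186,1],[0,0,0,0,0,0.0186,1],[0,0,0,0,0,0.0186,1],[0,0,0,0,0,0.0186,1],[0,0,0,0,0,0.0186,1],[0,0,0,0,0,0.0186,1],[0,0,0,0,0,0.0186,1],[0,0,0,0,0,0,1]]}}

```text
t: 1.1
eef_pos: [0.1575, 0.6045, 0.206]
eef_rot: [0.698, 0.716, -0.0, 0.0]
force: [-0.8, -0.6, -1.2]
width: 0.0856
gripper_force: 0.0
```

>>> {"api": "move_arm", "payload": {"plan": [[-0.0743,0.0225,0,0,0,0,1],[-0.0743,0.0225,0,0,0,0,1],[-0.0743,0.0225,0,0,0,0,1],[-0.0743,0.0225,0,0,0,0,1],[-0.0743,0.0225,0,0,0,0,1],[-0.0743,0.0225,0,0,0,0,1],[-0.0743,0.0225,0,0,0,0,1],[-0.0743,0.0225,0,0,0,0,1],[-0.0743,0.0225,0,0,0,0,1],[-0.0743,0.0225,0,0,0,0,1],[-0.0743,0.0225,0,0,0,0,1],[-0.0743,0.0225,0,0,0,0,1]]}}

```text
t: 2.1
eef_pos: [0.306, 0.1616, 0.2066]
eef_rot: [0.694, 0.72, 0.0, 0.0]
force: [1.1, 0.2, -0.2]
width: 0.0851
gripper_force: 0.0
```

>>> {"api": "move_arm", "payload": {"plan": [[-0.0743,0.0225,0,0,0,0,1],[-0.0743,0.0225,0,0,0,0,1],[-0.0743,0.0225,0,0,0,0,1],[-0.0743,0.0225,0,0,0,0,1],[-0.0743,0.0225,0,0,0,0,1],[-0.0743,0.0225,0,0,0,0,1],[-0.0743,0.0225,0,0,0,0,1],[-0.0743,0.0225,0,0,0,0,1],[-0.0743,0.0225,0,0,0,0,1],[-0.0743,0.0225,0,0,0,0,1],[-0.0743,0.0225,0,0,0,0,1],[-0.0743,0.0225,0,0,0,0,1]]}}

```text
t: 3.1
eef_pos: [0.4546, -0.2802, 0.2063]
eef_rot: [0.695, 0.719, 0.0, -0.0]
force: [0.6, 0.5, -0.0]
width: 0.0857
gripper_force: 0.0
```

```bash
cat >> h.py <<'E'
from scipy.spatial.transform import Rotation as Ro
np.set_printoptions(precision=4,suppress=True)
def go(x,y,z,yaw=None):
    s=manip.observe(); R=Ro.from_quat(s['eef_rot']).as_matrix(); d=R.T@(np.array([x,y,z])-s['eef_pos'])/.5
    print('t',round(s['t'],2),'pos',s['eef_pos'],'yaw_y',np.degrees(np.arctan2(R[1,1],R[0,1])),'tilt',R[:,2],'w',s['width'],'shift',d,'rows',np.linalg.norm(d)/.0833)
def tins(f):
    p,d,z=load(f); W=cloud(d,z); out=[]
    m=(np.abs(W[...,2]-.08)<.006); m=(m&(W[...,0]>.25)&(W[...,0]<.85)&(W[...,1]>-.15)).astype(np.uint8)
    n,l,st,ce=cv2.connectedComponentsWithStats(m)
    for i in range(1,n):
        if st[i,4]>80:
            q=W[l==i]; a=q[:,:2].min(0);b=q[:,:2].max(0); print(f,ce[i],st[i,4],(a+b)/2,b-a,p[l==i].mean(0))
E
python3 - <<'E'
from h import *
go(.454,-.278,.046); snap('wrist','w1')
p,d,z=load('w1');W=cloud(d,z);m=(W[...,2]>.062)&(W[...,2]<.075)&(W[...,0]<.49)&(W[...,1]<-.15)
q=W[m];print(len(q),q.min(0),q.max(0),q.mean(0))
b=q[abs(q[:,1]+.278)<.03]; print(b.min(0),b.max(0),b.mean(0))
E
```

```text
t 3.1 pos [ 0.4546 -0.2802  0.2063] yaw_y 1.9701127690429978 tilt [-0.0001  0.0002 -1.    ] w 0.08567976897260167 shift [ 0.0044 -0.001   0.3205] rows 3.848169909180355
1366 [ 0.4448 -0.3348  0.062 ] [ 0.4658 -0.224   0.0717] [ 0.4524 -0.2765  0.0681]
[ 0.4455 -0.308   0.0642] [ 0.4585 -0.248   0.0717] [ 0.4518 -0.2774  0.0685]
```

View pics/w1.png

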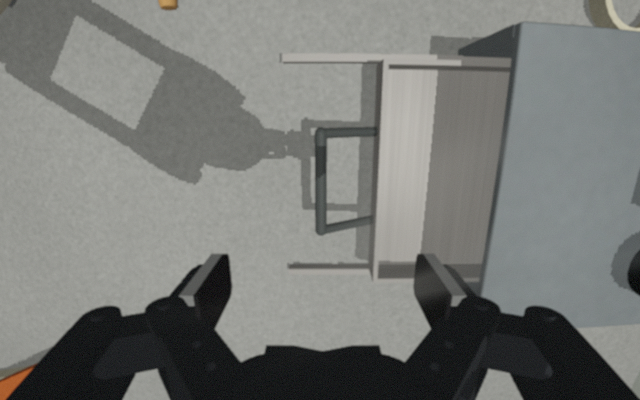

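The wrist view shows the handle bar at about (321,180), between the fingers and parallel to the pads. Down, then close.

>>> {"api": "move_arm", "payload": {"plan": [[0.005,-0.005,0.08,0,0,0,1],[0,0,0.08,0,0,0,1],[0,0,0.08,0,0,0,1],[0,0,0.04,0,0,0,1],[0,0,0.04,0,0,0,1],[0,0,0,0,0,0,0],[0,0,0,0,0,0,0],[0,0,0,0,0,0,0],[0,0,0,0,0,0,0],[0,0,0,0,0,0,0],[0,0,0,0,0,0,0],[0,0,0,0,0,0,0]]}}

```text
t: 4.15
eef_pos: [0.4524, -0.276, 0.0473]
eef_rot: [0.696, 0.718, 0.0, 0.001]
force: [-0.1, -0.5, 0.3]
width: 0.0005
gripper_force: 0.0
```

Run:
```python
from h import *
p,d,c=snap('wrist','w2'); s=manip.observe(); print(s['width'],s['gripper_force'],s['force'])
snap('scene','s2')
a=cv2.imread('pics/w2.png'); b=cv2.imread('pics/s2.png')[40:180,180:360]
cv2.imwrite('pics/w2b.png',np.vstack([a[:,:,:][0:400:1,0:640],]));cv2.imwrite('pics/c2.png',np.hstack([cv2.resize(a,(440,275)),cv2.resize(b,(354,275),interpolation=cv2.INTER_CUBIC)]))
```

```text
-0.00011595441630566115 0.0 [-0.5463  1.4084 -0.6771]
```

View pics/c2.png

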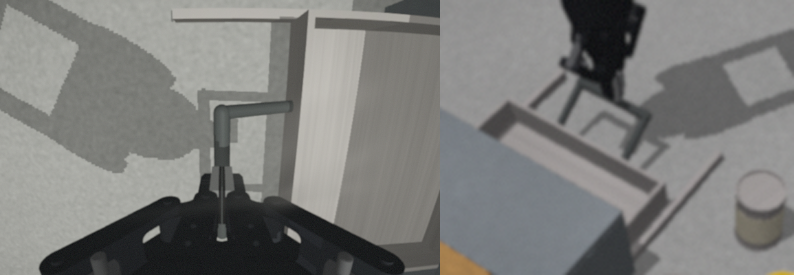

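Run:
```python
from h import *
a=cv2.imread('pics/w2.png')[130:390,200:440]; b=cv2.imread('pics/s2.png')[40:130,210:310]
cv2.imwrite('pics/c3.png',np.hstack([cv2.resize(a,(415,450),interpolation=cv2.INTER_CUBIC),cv2.resize(b,(385,450),interpolation=cv2.INTER_CUBIC)]))
p,d,z=load('w2');W=cloud(d,z)
for u,v in[(323,165),(323,200),(323,225),(322,245),(323,270),(323,300),(300,265),(345,265),(323,340)]: print(u,v,W[v,u],d[v,u])
```

```text
323 165 [ 0.4505 -0.2297  0.0692] 0.14520209
323 200 [ 0.4511 -0.2466  0.0692] 0.14989583
323 225 [ 0.4515 -0.2593  0.0691] 0.15352207
322 245 [ 0.4513 -0.2692  0.0709] 0.15455328
323 270 [ 0.4523 -0.2839  0.0693] 0.16016495
323 300 [ 0.4528 -0.3012  0.0701] 0.16433197
300 265 [ 0.4417 -0.2706  0.0899] 0.13659662
345 265 [ 0.4614 -0.2697  0.0905] 0.135979
323 340 [ 0.4537 -0.328   0.069 ] 0.17285784
```

View pics/c3.png

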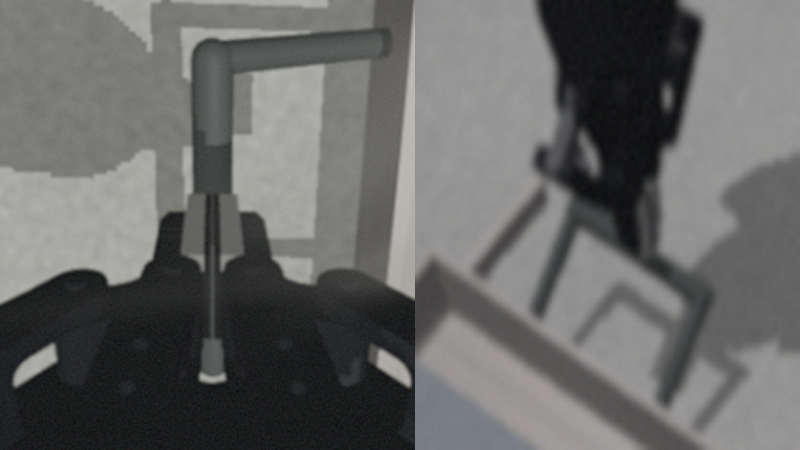

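>>> {"api": "move_arm", "payload": {"plan": [[0,-0.01,0,0,0,0,0],[0,-0.01,0,0,0,0,0],[0,-0.01,0,0,0,0,0],[0,-0.01,0,0,0,0,0],[0,0,0,0,0,0,0]]}}

```text
t: 4.67
eef_pos: [0.4305, -0.2761, 0.0463]
eef_rot: [0.696, 0.718, -0.0, -0.001]
force: [0.3, -0.1, 0.2]
width: 0.0002
gripper_force: 0.0
```

Run:
```python
from h import *
p,d,c=snap('wrist','w3'); s=manip.observe(); print(s['width'],s['gripper_force'],s['force'],s['eef_pos'])
W=cloud(d,c)
for u,v in[(323,165),(323,200),(323,225)]: print(W[v,u])
q=W[(W[...,2]>.06)&(W[...,2]<.073)&(abs(W[...,1]+.24)<.012)&(W[...,0]<.49)];print(q.min(0),q.max(0),q.mean(0))
# pad profile: points above z .05 between y -.30 and -.26
row=W[262,280:370]; print(row[::4])
print(c['fx'],-np.array(c['R']).T@c['t'],c['R'][2])
```

```text
-0.00042889592719958186 0.0 [ 0.2514 -0.9272  0.8651] [ 0.4312 -0.2763  0.0464]
[ 0.4291 -0.2411 -0.0005]
[ 0.4299 -0.2665 -0.0023]
[ 0.4305 -0.2848 -0.0004]
[ 0.4443 -0.252   0.06  ] [ 0.467  -0.228   0.0713] [ 0.4514 -0.2385  0.0678]
[[ 0.399  -0.3158 -0.001 ]
 [ 0.4019 -0.316  -0.0017]
 [ 0.4049 -0.316  -0.0018]
 [ 0.4163 -0.2701  0.0876]
 [ 0.4179 -0.2709  0.086 ]
 [ 0.4197 -0.2707  0.0863]
 [ 0.4216 -0.2703  0.087 ]
 [ 0.4236 -0.2664  0.0944]
 [ 0.4253 -0.2661  0.0949]
 [ 0.4269 -0.2663  0.0944]
 [ 0.4286 -0.2658  0.0954]
 [ 0.4303 -0.2659  0.095 ]
 [ 0.4319 -0.266   0.0946]
 [ 0.4336 -0.266   0.0947]
 [ 0.4352 -0.2655  0.0955]
 [ 0.4375 -0.2699  0.0866]
 [ 0.4393 -0.2696  0.0872]
 [ 0.4412 -0.2702  0.086 ]
 [ 0.4429 -0.2698  0.0866]
 [ 0.4472 -0.2793  0.0675]
 [ 0.4489 -0.2781  0.0698]
 [ 0.4507 -0.2774  0.0712]
 [ 0.4529 -0.2779  0.0702]]
312.78370402944415 [ 0.4279 -0.2062  0.2126] [ 0.007  -0.2775 -0.9607]
```

Run:
```python
from h import *
p,d,z=load('w3');W=cloud(d,z)
for v in range(225,275,4): print(v,W[v,323],W[v,312],W[v,334])
cv2.imwrite('pics/c4.png',cv2.resize(cv2.imread('pics/w3.png')[180:380,200:440],(720,600),interpolation=cv2.INTER_CUBIC))
```

```text
225 [ 0.4305 -0.2848 -0.0004] [ 0.4225 -0.2853 -0.0011] [ 0.4385 -0.2849 -0.0015]
229 [ 0.4306 -0.2879 -0.0004] [ 0.4226 -0.2887 -0.0018] [ 0.4386 -0.2874  0.0001]
233 [ 0.4307 -0.2912 -0.001 ] [ 0.4227 -0.2912 -0.0004] [ 0.4388 -0.2913 -0.0019]
237 [ 0.4308 -0.294  -0.0002] [ 0.4227 -0.2944 -0.0004] [ 0.4389 -0.294  -0.0007]
241 [ 0.4309 -0.2974 -0.0008] [ 0.4228 -0.2979 -0.0013] [ 0.439  -0.297  -0.0003]
245 [ 0.4298 -0.2658  0.0779] [ 0.4247 -0.2664  0.077 ] [ 0.435  -0.2657  0.0778]
249 [ 0.4299 -0.266   0.0819] [ 0.4249 -0.2659  0.0825] [ 0.4348 -0.2655  0.0827]
253 [ 0.4298 -0.2658  0.0867] [ 0.425  -0.2662  0.0861] [ 0.4347 -0.2658  0.0863]
257 [ 0.4298 -0.2659  0.0903] [ 0.4251 -0.2662  0.0901] [ 0.4345 -0.2653  0.0912]
261 [ 0.4298 -0.2658  0.0943] [ 0.4253 -0.2658  0.0945] [ 0.4344 -0.2657  0.0943]
265 [ 0.4298 -0.266   0.0975] [ 0.4254 -0.2658  0.0982] [ 0.4343 -0.2657  0.0978]
269 [ 0.4298 -0.2658  0.1013] [ 0.4255 -0.2663  0.1005] [ 0.4342 -0.2658  0.101 ]
273 [ 0.4298 -0.2659  0.1044] [ 0.4256 -0.266   0.1044] [ 0.4341 -0.2657  0.1044]
```

View pics/c4.png

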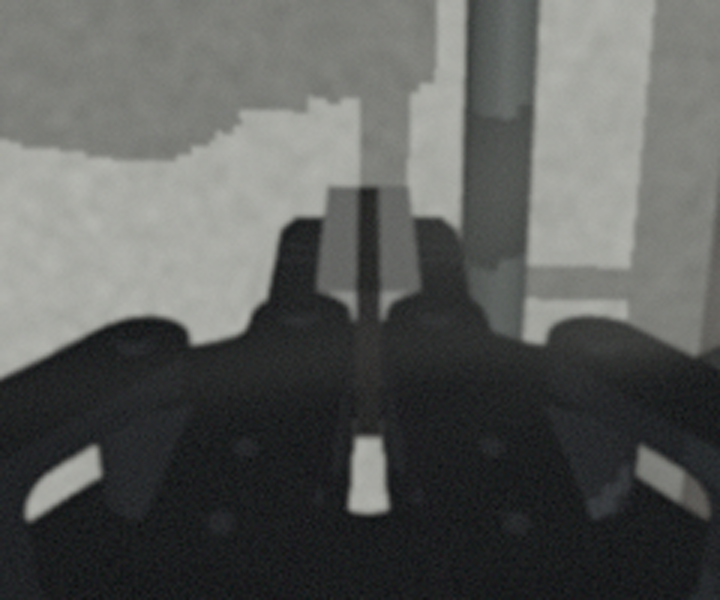

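The closed fingertips measure z ≈ 0.077 while the TCP reads 0.046, so the real tips end about 31 mm short of the reported TCP and the jaws passed above the bar. I'll correct for that and grip lower.

>>> {"api": "move_arm", "payload": {"plan": [[0,0,-0.03,0,0,0,0],[0,0.02,-0.01,0,0,0,1],[0,0.022,0,0,0,0,1],[0,0,0,0,0,0,1],[0,0,0,0,0,0,1],[0,0,0,0,0,0,1],[0,0,0,0,0,0,1],[0,0,0,0,0,0,1]]}}

```text
t: 5.38
eef_pos: [0.4525, -0.2754, 0.066]
eef_rot: [0.696, 0.718, -0.0, -0.0]
force: [0.3, 0.2, 0.5]
width: 0.0833
gripper_force: 0.0
```

>>> {"api": "move_arm", "payload": {"plan": [[0,0,0.03,0,0,0,1],[0,0,0.03,0,0,0,1],[0,0,0.02,0,0,0,1],[0,0,0.02,0,0,0,1],[0,0,0,0,0,0,1],[0,0,0,0,0,0,0],[0,0,0,0,0,0,0],[0,0,0,0,0,0,0],[0,0,0,0,0,0,0],[0,0,0,0,0,0,0],[0,0,0,0,0,0,0],[0,0,0,0,0,0,0]]}}

```text
t: 6.38
eef_pos: [0.4532, -0.2758, 0.0169]
eef_rot: [0.696, 0.718, 0.0, 0.0]
force: [-1.0, 0.6, 4.6]
width: 0.0103
gripper_force: 58.4
```

Gripped: width 10 mm, 58 N. Pulling out.

>>> {"api": "move_arm", "payload": {"plan": [[0,-0.02,0,0,0,0,0],[0,-0.02,0,0,0,0,0],[0,-0.02,0,0,0,0,0],[0,-0.02,0,0,0,0,0],[0,-0.02,0,0,0,0,0],[0,-0.02,0,0,0,0,0],[0,-0.02,0,0,0,0,0],[0,-0.02,0,0,0,0,0],[0,-0.02,0,0,0,0,0],[0,-0.02,0,0,0,0,0],[0,0,0,0,0,0,0]]}}

```text
t: 7.3
eef_pos: [0.3513, -0.2793, 0.0169]
eef_rot: [0.696, 0.718, -0.0, 0.0]
force: [-2.1, -2.4, 7.5]
width: 0.0102
gripper_force: 60.1
```

>>> {"api": "move_arm", "payload": {"plan": [[0,-0.006,0,0,0,0,0],[0,-0.006,0,0,0,0,0],[0,-0.006,0,0,0,0,0],[0,0,0,0,0,0,0]]}}

```text
t: 7.63
eef_pos: [0.3459, -0.2796, 0.017]
eef_rot: [0.697, 0.717, 0.001, 0.002]
force: [12.9, 8.0, -0.7]
width: 0.0106
gripper_force: 59.8
```

>>> {"api": "move_arm", "payload": {"plan": [[0,0.004,0,0,0,0,0.5],[0,0,0,0,0,0,0.5],[0,0,0,0,0,0,0.5],[0,0,0,0,0,0,0.5],[0,0,0,0,0,0,0.5],[0,0,-0.07,0,0,0,0.5],[0,0,-0.08,0,0,0,1],[0,0,-0.08,0,0,0,1],[0,0,-0.08,0,0,0,1],[0.04,0.03,-0.05,0,0,0,1],[0.06,0.04,0,0,0,0,1],[0.06,0.04,0,0,0,0,1]]}}

```text
t: 8.63
eef_pos: [0.3998, -0.1974, 0.1986]
eef_rot: [0.697, 0.717, 0.001, 0.002]
force: [0.6, -0.4, 0.2]
width: 0.0856
gripper_force: 0.0
```

Run:
```python
from h import *
for n in('scene','side'): snap(n,n+'1'); tins(n+'1')
p,d,z=load('side1');W=cloud(d,z)
q=W[(abs(W[...,2]-.053)<.004)&(W[...,1]<-.13)&(W[...,0]>.35)&(W[...,0]<.62)];r=cv2.minAreaRect(q[:,:2].astype(np.float32));print(r,q[:,:2].min(0),q[:,:2].max(0))
q=W[(W[...,2]>.06)&(W[...,2]<.074)&(W[...,1]<-.2)&(W[...,1]>-.35)&(W[...,0]>.3)&(W[...,0]<.39)]; print('bar',q.min(0),q.max(0))
go(.473,-.051,.2)
```

```text
scene1 [342.7329 137.1097] 483 [ 0.4733 -0.0517] [0.0576 0.0578] [145.4658 141.3271 140.6046]
scene1 [386.9304 147.9105] 503 [0.442  0.0409] [0.058  0.0572] [146.008  141.7535 141.0417]
scene1 [234.0838 203.4521] 334 [ 0.7183 -0.1376] [0.2294 0.0225] [54.3413 57.0689 59.6886]
scene1 [297.259  191.8443] 610 [ 0.6387 -0.0481] [0.0578 0.0576] [148.8984 144.7525 144.1148]
scene1 [354.0674 191.3191] 608 [0.5714 0.0432] [0.058  0.0567] [218.9424 185.4753   7.7911]
scene1 [341.1336 234.0591] 711 [0.663  0.0742] [0.0573 0.0574] [106.6329  63.8143  34.7637]
side1 [314.9121 148.3849] 239 [ 0.7154 -0.1347] [0.2309 0.0208] [57.41   59.41   61.2092]
side1 [317.9297 179.7431] 327 [ 0.6363 -0.0462] [0.0564 0.0568] [127.9419 123.8287 122.4526]
side1 [278.534  205.5707] 382 [0.6605 0.0756] [0.0585 0.0581] [98.4162 63.6099 39.7173]
side1 [375.3734 210.6854] 391 [ 0.4707 -0.0497] [0.0582 0.059 ] [131.6777 127.4757 125.9923]
side1 [317.4687 215.7794] 399 [0.5692 0.0448] [0.0583 0.0589] [193.3158 159.5288  16.4912]
side1 [365.4764 244.0322] 466 [0.4387 0.0433] [0.0562 0.0592] [132.0966 127.6695 126.1438]
((0.48619502782821655, -0.27032333612442017), (0.26452210545539856, 0.27560022473335266), 0.32245439291000366) [ 0.3537 -0.4074] [ 0.6192 -0.1318]
bar [ 0.3386 -0.3345  0.06  ] [ 0.3615 -0.225   0.0737]
t 8.73 pos [ 0.4004 -0.1942  0.197 ] yaw_y 1.923317692471316 tilt [ 0.0017  0.0006 -1.    ] w 0.08525102471027472 shift [ 0.2815  0.1548 -0.0055] rows 3.856908422088036
```

>>> {"api": "move_arm", "payload": {"plan": [[0.0704,0.0387,0,0,0,0,1],[0.0704,0.0387,0,0,0,0,1],[0.0704,0.0387,0,0,0,0,1],[0.0704,0.0387,0,0,0,0,1],[0,0,0.08,0,0,0,1],[0,0,0,0,0,0,1],[0,0,0,0,0,0,1]]}}

```text
t: 9.32
eef_pos: [0.4695, -0.0541, 0.155]
eef_rot: [0.696, 0.718, -0.002, -0.002]
force: [-0.4, -0.7, 0.1]
width: 0.0852
gripper_force: 0.0
```

```bash
cat >> h.py <<'E'
def weigh(n):
    F=[];E=[]
    for i in range(n):
        manip.grab_frame('wrist'); s=manip.observe(); F.append(s['force']); E.append(s['effort'])
    F=np.array(F);E=np.array(E)
    print('F',F.mean(0),'std',F.std(0),'g',-F[:,2].mean()/9.81*1000,'eff',E.mean(0),E.std(0))
E
python3 - <<'E'
from h import *
weigh(10); go(.472,-.0507,.006)
p,d,c=snap('wrist','w5'); W=cloud(d,c)
# tips of open fingers & tin top
q=W[(abs(W[...,2]-.079)<.006)&(abs(W[...,0]-.472)<.06)&(abs(W[...,1]+.05)<.06)]; print('tin',(q.min(0)+q.max(0))/2,q.max(0)-q.min(0))
E
```

```text
F [-0.0253 -0.1019  0.0072] std [0.3949 0.5246 0.4401] g -0.7310814247054335 eff [  0.2703 -42.7714 -29.5594   0.0093   0.0106  -0.0045] [0.381  0.66   0.4708 0.0162 0.0258 0.0041]
t 9.82 pos [ 0.4718 -0.0546  0.157 ] yaw_y 1.706184433976497 tilt [ 0.0007 -0.0001 -1.    ] w 0.08562184271169182 shift [0.0078 0.0005 0.3019] rows 3.6255502914176114
tin [ 0.4708 -0.0512  0.0773] [0.0571 0.0578 0.0085]
```

>>> {"api": "move_arm", "payload": {"plan": [[0.007,0,0.07,0,0,0,1],[0,0,0.08,0,0,0,1],[0,0,0.07,0,0,0,1],[0,0,0.05,0,0,0,1],[0,0,0.032,0,0,0,1],[0,0,0,0,0,0,0],[0,0,0,0,0,0,0],[0,0,0,0,0,0,0],[0,0,0,0,0,0,0],[0,0,0,0,0,0,0]]}}

```text
t: 10.7
eef_pos: [0.4722, -0.0508, 0.0065]
eef_rot: [0.696, 0.718, 0.001, 0.001]
force: [0.9, -1.2, -4.2]
width: 0.0569
gripper_force: 64.5
```

>>> {"api": "move_arm", "payload": {"plan": [[0,0,-0.03,0,0,0,0],[0,0,-0.05,0,0,0,0],[0,0,-0.07,0,0,0,0],[0,0,-0.07,0,0,0,0],[0,0,-0.03,0,0,0,0],[0,0,0,0,0,0,0],[0,0,0,0,0,0,0]]}}

```text
t: 11.28
eef_pos: [0.472, -0.0508, 0.1313]
eef_rot: [0.696, 0.718, 0.001, 0.001]
force: [-0.5, -1.0, -4.5]
width: 0.057
gripper_force: 66.0
```

Run:
```python
from h import *
weigh(16); go(.472,-.0507,.006); snap('wrist','w6')
# targets
o=np.array([.501,-.2755]);a=np.radians(1.8);X=np.array([np.cos(a),np.sin(a)]);Y=np.array([-X[1],X[0]])
for n,z,q in(('tray',.12,o+.0*X+.06*Y),('crate',.11,np.array([.517,.301]))): print(n,q); go(q[0],q[1],z)
```

```text
F [-0.1397  0.0079 -4.2869] std [0.4601 0.5601 0.4575] g 436.9935253272832 eff [  0.0002 -46.8678 -29.8449   0.0008  -0.0023  -0.    ] [0.0006 0.6856 0.4333 0.0001 0.0226 0.0001]
t 12.08 pos [ 0.4716 -0.0507  0.1305] yaw_y 1.7438317244392234 tilt [ 0. -0. -1.] w 0.05662721858025376 shift [0.     0.0009 0.249 ] rows 2.988885331852795
tray [ 0.4991 -0.2155]
t 12.13 pos [ 0.4716 -0.0507  0.1305] yaw_y 1.7499078936999388 tilt [ 0.0001 -0.     -1.    ] w 0.05703563016436037 shift [-0.3312  0.045   0.0211] rows 4.020087594688623
crate [0.517 0.301]
t 12.13 pos [ 0.4716 -0.0507  0.1305] yaw_y 1.7499078936999388 tilt [ 0.0001 -0.     -1.    ] w 0.05703563016436037 shift [0.7003 0.1122 0.041 ] rows 8.52867139432701
```

Tin A weighs 437 g, so it goes in the tray.

>>> {"api": "move_arm", "payload": {"plan": [[-0.0778,-0.0088,0,0,0,0,0],[-0.0778,-0.0088,0,0,0,0,0],[-0.0778,-0.0088,0,0,0,0,0],[-0.0778,-0.0088,0,0,0,0,0],[0,0,0.06,0,0,0,0],[0,0,0.06,0,0,0,0],[0,0,0.045,0,0,0,0],[0,0,0.025,0,0,0,0],[0,0,0.016,0,0,0,0],[0,0,0,0,0,0,0]]}}

```text
t: 12.97
eef_pos: [0.4578, -0.2064, 0.0261]
eef_rot: [0.696, 0.718, -0.0, -0.001]
force: [-0.3, 0.4, -4.0]
width: 0.0568
gripper_force: 65.8
```

Run:
```python
from h import *
weigh(4); go(.4588,-.2068,.0245)
```

```text
F [ 0.4205  0.1401 -3.9876] std [0.5901 0.71   0.4521] g 406.48563405210393 eff [ -0.0849 -53.6164 -22.2843  -0.0036  -0.0288   0.    ] [0.0313 0.3295 0.2014 0.0009 0.0827 0.    ]
t 13.17 pos [ 0.4596 -0.2071  0.0286] yaw_y 1.7596883961662715 tilt [ 0.0018 -0.0008 -1.    ] w 0.056536418121943516 shift [ 0.0006 -0.0017  0.0081] rows 0.09968505837742983
```

>>> {"api": "move_arm", "payload": {"plan": [[0,0,0.004,0,0,0,0],[0,0,0.003,0,0,0,0],[0,0,0,0,0,0,0]]}}

```text
t: 13.42
eef_pos: [0.4589, -0.2068, 0.0242]
eef_rot: [0.696, 0.718, 0.0, 0.0]
force: [0.7, 0.0, -4.3]
width: 0.0567
gripper_force: 65.8
```

>>> {"api": "move_arm", "payload": {"plan": [[0,0,0.003,0,0,0,0],[0,0,0,0,0,0,0]]}}

```text
t: 13.58
eef_pos: [0.4596, -0.2074, 0.0232]
eef_rot: [0.696, 0.718, 0.0, 0.001]
force: [-1.4, -1.7, 3.5]
width: 0.0571
gripper_force: 66.4
```

Contact (the force changed sign), so I'll release, rise, and go toward tin B.

>>> {"api": "move_arm", "payload": {"plan": [[0,0,0,0,0,0,0.9],[0,0,0,0,0,0,0.9],[0,0,0,0,0,0,0.9],[0,0,0,0,0,0,0.9],[0,0,0,0,0,0,0.9],[0,0,-0.06,0,0,0,0.9],[0,0,-0.08,0,0,0,1],[0,0,-0.08,0,0,0,1],[0,0,-0.04,0,0,0,1],[0.08,0,0,0,0,0,1],[0.08,0,0,0,0,0,1],[0.08,0,0,0,0,0,1]]}}

```text
t: 14.58
eef_pos: [0.455, -0.086, 0.1531]
eef_rot: [0.697, 0.717, 0.0, 0.001]
force: [0.5, 0.3, -0.0]
width: 0.0849
gripper_force: 0.0
```

Run:
```python
from h import *
for n in('scene','side'): snap(n,n+'2'); tins(n+'2')
p,d,z=load('scene2');W=cloud(d,z)
q=W[(abs(W[...,2]-.096)<.005)&(W[...,1]<-.15)&(W[...,0]<.55)&(W[...,0]>.4)&(W[...,1]>-.26)]; print('tinA',(q.min(0)+q.max(0))/2,q.max(0)-q.min(0),q[:,2].std())
go(.4405,.0422,.006)
```

```text
scene2 [386.9347 147.899 ] 505 [0.4416 0.041 ] [0.0587 0.0571] [147.3762 143.0772 142.3485]
scene2 [235.6047 201.8201] 339 [ 0.718 -0.135] [0.2292 0.0176] [55.118  57.8673 60.4366]
scene2 [354.0265 191.3051] 603 [0.5713 0.0431] [0.0584 0.0566] [221.0481 187.9751   7.9552]
scene2 [302.2073 203.8354] 632 [ 0.6542 -0.024 ] [0.0581 0.0576] [151.6076 147.4304 146.7421]
scene2 [341.0757 234.0561] 713 [0.6629 0.0741] [0.0579 0.0573] [107.9369  64.6662  35.3212]
side2 [315.3517 148.5551] 236 [ 0.7161 -0.1349] [0.2323 0.0204] [57.6737 59.6907 61.4449]
side2 [306.9939 182.6261] 329 [ 0.6521 -0.0225] [0.0581 0.0574] [132.6322 128.3951 126.8967]
side2 [278.6935 205.5   ] 372 [0.6601 0.0764] [0.0578 0.0578] [98.9462 64.0618 40.2554]
side2 [317.4035 215.7619] 399 [0.5693 0.0447] [0.0579 0.0584] [194.6642 160.8471  17.5714]
side2 [365.4744 243.9808] 468 [0.4392 0.0435] [0.0566 0.0576] [134.3226 129.9615 128.5043]
tinA [ 0.4612 -0.2077  0.0956] [0.0571 0.0569 0.009 ] 0.001620098391021568
t 14.68 pos [ 0.4542 -0.0825  0.1525] yaw_y 1.9480191221802035 tilt [-0.0006  0.0015 -1.    ] w 0.08565403563982486 shift [ 0.2498 -0.0187  0.2934] rows 4.631757932961279
```

Tin A stands in the tray. Tin C was knocked to (0.653, −0.023). Now B.

>>> {"api": "move_arm", "payload": {"plan": [[0.075,-0.006,0,0,0,0,1],[0.075,-0.006,0,0,0,0,1],[0.075,-0.006,0,0,0,0,1],[0.025,0,0.03,0,0,0,1],[0,0,0.075,0,0,0,1],[0,0,0.08,0,0,0,1],[0,0,0.06,0,0,0,1],[0,0,0.048,0,0,0,1],[0,0,0,0,0,0,1]]}}

```text
t: 15.43
eef_pos: [0.4392, 0.0373, 0.0023]
eef_rot: [0.696, 0.718, -0.003, -0.002]
force: [-1.1, -0.8, 0.0]
width: 0.0851
gripper_force: 0.0
```

>>> {"api": "move_arm", "payload": {"plan": [[0,0,0,0,0,0,0],[0,0,0,0,0,0,0],[0,0,0,0,0,0,0],[0,0,0,0,0,0,0],[0,0,0,0,0,0,0],[0,0,-0.03,0,0,0,0],[0,0,-0.05,0,0,0,0],[0,0,-0.07,0,0,0,0],[0,0,-0.07,0,0,0,0],[0,0,-0.03,0,0,0,0],[0,0,0,0,0,0,0],[0,0,0,0,0,0,0]]}}

```text
t: 16.43
eef_pos: [0.443, 0.0379, 0.1323]
eef_rot: [0.696, 0.718, 0.001, 0.001]
force: [-0.1, 0.7, -1.7]
width: 0.057
gripper_force: 64.6
```

Run:
```python
from h import *
weigh(16)
a=np.radians(1.8);X=np.array([np.cos(a),np.sin(a)]);Y=np.array([-X[1],X[0]]);o=np.array([.501,-.2755])
q=o-.04*X-.0*Y; print('tray',q); go(*q,.0235)
print('crate');go(.517,.25,.0115)
```

```text
F [-0.0537  0.1125 -1.8725] std [0.3781 0.4721 0.5892] g 190.87781119917196 eff [ -0.0017 -41.828  -28.6163   0.0068  -0.0009  -0.0002] [0.0015 0.6069 0.3811 0.0001 0.0134 0.0002]
tray [ 0.461  -0.2768]
t 17.23 pos [0.4423 0.0378 0.131 ] yaw_y 1.7461765483663896 tilt [ 0.0001 -0.     -1.    ] w 0.05677954994599064 shift [-0.63    0.0183  0.215 ] rows 7.994658863123631
crate
t 17.23 pos [0.4423 0.0378 0.131 ] yaw_y 1.7461765483663896 tilt [ 0.0001 -0.     -1.    ] w 0.05677954994599064 shift [0.4196 0.1623 0.239 ] rows 6.115501805256507
```

Tin B weighs 191 g, so it goes in the crate.

>>> {"api": "move_arm", "payload": {"plan": [[0.07,0.027,0,0,0,0,0],[0.07,0.027,0,0,0,0,0],[0.07,0.027,0,0,0,0,0],[0.07,0.027,0,0,0,0,0],[0.07,0.027,0,0,0,0,0],[0.07,0.027,0,0,0,0,0],[0,0,0.07,0,0,0,0],[0,0,0.07,0,0,0,0],[0,0,0.05,0,0,0,0],[0,0,0.03,0,0,0,0],[0,0,0.01,0,0,0,0],[0,0,0,0,0,0,0]]}}

```text
t: 18.23
eef_pos: [0.5159, 0.2498, 0.0147]
eef_rot: [0.696, 0.718, -0.001, -0.0]
force: [-0.6, -0.4, -2.0]
width: 0.0569
gripper_force: 64.6
```

>>> {"api": "move_arm", "payload": {"plan": [[0,0,0.004,0,0,0,0],[0,0,0.004,0,0,0,0],[0,0,0,0,0,0,0]]}}

```text
t: 18.48
eef_pos: [0.5176, 0.2505, 0.0129]
eef_rot: [0.696, 0.718, 0.001, 0.0]
force: [-0.2, 0.9, -2.4]
width: 0.0571
gripper_force: 64.7
```

>>> {"api": "move_arm", "payload": {"plan": [[0,0,0.003,0,0,0,0],[0,0,0,0,0,0,0],[0,0,0,0,0,0,0]]}}

```text
t: 18.73
eef_pos: [0.5177, 0.2506, 0.0126]
eef_rot: [0.696, 0.718, 0.001, 0.0]
force: [-3.6, -0.7, 13.2]
width: 0.0566
gripper_force: 66.0
```

>>> {"api": "move_arm", "payload": {"plan": [[0,0,-0.003,0,0,0,0.9],[0,0,0,0,0,0,0.9],[0,0,0,0,0,0,0.9],[0,0,0,0,0,0,0.9],[0,0,0,0,0,0,0.9],[0,0,-0.06,0,0,0,0.9],[0,0,-0.08,0,0,0,1],[0,0,-0.08,0,0,0,1],[0,0,-0.06,0,0,0,1],[0,0,0,0,0,0,1]]}}

```text
t: 19.57
eef_pos: [0.5203, 0.2519, 0.1584]
eef_rot: [0.696, 0.718, 0.005, 0.002]
force: [2.2, 1.2, 0.3]
width: 0.0856
gripper_force: 0.0
```

>>> {"api": "move_arm", "payload": {"plan": [[-0.0694,0.0319,0,0,0,0,1],[-0.0694,0.0319,0,0,0,0,1],[-0.0694,0.0319,0,0,0,0,1],[-0.0694,0.0319,0,0,0,0,1],[-0.0694,0.0319,0,0,0,0,1],[-0.0694,0.0319,0,0,0,0,1],[-0.0694,0.0319,0,0,0,0,1],[-0.0694,0.0319,0,0,0,0,1],[0,0,0,0,0,0,1],[0,0,0,0,0,0,1]]}}

```text
t: 20.4
eef_pos: [0.653, -0.0253, 0.151]
eef_rot: [0.697, 0.717, -0.0, -0.0]
force: [-0.8, -0.3, 0.1]
width: 0.0853
gripper_force: 0.0
```

Run:
```python
from h import *
for n in('wrist','side','scene'): snap(n,n+'3'); tins(n+'3')
for n in('side3','scene3'):
    p,d,z=load(n);W=cloud(d,z)
    q=W[(abs(W[...,2]-.084)<.006)&(abs(W[...,1]-.25)<.05)&(abs(W[...,0]-.517)<.05)]; print('B',(q.min(0)+q.max(0))/2,q.max(0)-q.min(0),np.median(q[:,2]))
weigh(6); go(.653,-.0235,.006)
```

```text
wrist3 [337.6089  68.6541] 5311 [0.6603 0.0747] [0.0568 0.0566] [147.1446  98.3739  53.3156]
wrist3 [213.777  110.6741] 4799 [0.569  0.0433] [0.0575 0.0571] [191.9464 168.0731   1.5499]
wrist3 [321.9825 200.0062] 4009 [ 0.6519 -0.0238] [0.0573 0.0576] [156.6735 154.5039 149.0706]
wrist3 [343.2004 319.1131] 1362 [ 0.6739 -0.1324] [0.1469 0.0076] [71.6094 75.5044 75.7871]
side3 [306.9846 182.784 ] 324 [ 0.6508 -0.0228] [0.0577 0.0592] [115.7068 112.0895 110.8179]
side3 [278.6243 205.5344] 378 [0.6612 0.076 ] [0.059  0.0567] [98.5661 63.8704 40.1455]
side3 [317.4809 215.8524] 393 [0.5693 0.0447] [0.0576 0.058 ] [147.1552 121.9924  17.0967]
side3 [275.0153 295.4373] 654 [0.5164 0.2559] [0.057  0.0588] [140.3807 135.6483 134.1865]
scene3 [227.75   210.6304] 276 [ 0.7431 -0.1376] [0.1795 0.0237] [58.     60.7826 63.5435]
scene3 [354.0497 191.2632] 604 [0.5714 0.0429] [0.0591 0.0573] [178.8725 149.0033   5.8195]
scene3 [302.2038 203.8436] 633 [ 0.6541 -0.0239] [0.0574 0.0573] [138.6998 134.8673 134.2701]
scene3 [462.8675 227.3846] 702 [0.5193 0.2537] [0.0577 0.0566] [153.7251 149.1852 148.6054]
scene3 [341.0852 234.0615] 716 [0.6627 0.0742] [0.0577 0.0575] [112.8897  67.9148  37.4344]
B [0.5164 0.2559 0.0827] [0.057  0.0588 0.0093] 0.08121687514930488
B [0.5193 0.2537 0.0837] [0.0577 0.0566 0.011 ] 0.08237642089652852
F [0.0875 0.3419 0.0567] std [0.2646 0.5083 0.4665] g -5.776347030202971 eff [ -0.3235 -65.1926 -32.4684  -0.0121   0.0002   0.0048] [0.2941 0.1064 0.0468 0.0127 0.0041 0.0013]
t 20.85 pos [ 0.6527 -0.0226  0.1521] yaw_y 1.8059022393950785 tilt [ 0.0002  0.0001 -1.    ] w 0.08502611384614422 shift [-0.0019  0.0006  0.2923] rows 3.5090701035248753
```

>>> {"api": "move_arm", "payload": {"plan": [[-0.002,0,0.06,0,0,0,1],[0,0,0.08,0,0,0,1],[0,0,0.07,0,0,0,1],[0,0,0.05,0,0,0,1],[0,0,0.032,0,0,0,1],[0,0,0,0,0,0,0],[0,0,0,0,0,0,0],[0,0,0,0,0,0,0],[0,0,0,0,0,0,0],[0,0,0,0,0,0,0]]}}

```text
t: 21.68
eef_pos: [0.6537, -0.0244, 0.0074]
eef_rot: [0.696, 0.718, 0.001, 0.001]
force: [0.3, 0.1, -3.0]
width: 0.0571
gripper_force: 64.2
```

>>> {"api": "move_arm", "payload": {"plan": [[0,0,-0.03,0,0,0,0],[0,0,-0.06,0,0,0,0],[0,0,-0.08,0,0,0,0],[0,0,-0.08,0,0,0,0],[0,0,-0.08,0,0,0,0],[0,0,-0.05,0,0,0,0],[0,0,0,0,0,0,0],[0,0,0,0,0,0,0]]}}

```text
t: 22.35
eef_pos: [0.6539, -0.0244, 0.1985]
eef_rot: [0.696, 0.718, 0.001, 0.002]
force: [-0.3, 0.0, -3.9]
width: 0.0563
gripper_force: 64.8
```

Run:
```python
from h import *
weigh(16)
a=np.radians(1.8);X=np.array([np.cos(a),np.sin(a)]);Y=np.array([-X[1],X[0]]);o=np.array([.501,-.2755])
q=o-.04*X-.07*Y; print('tray',q); go(*q,.0235)
print('crate');go(.517,.35,.0115)
```

```text
F [-0.0725  0.2193 -2.7639] std [0.6803 0.5338 0.5722] g 281.7454795010313 eff [ -0.0003 -66.6136 -35.6797   0.0029   0.0001   0.0001] [0.0005 1.0369 0.6707 0.0001 0.0224 0.0001]
tray [ 0.4632 -0.3467]
t 23.15 pos [ 0.6529 -0.0244  0.196 ] yaw_y 1.745486436152727 tilt [ 0. -0. -1.] w 0.05664153481489643 shift [-0.6328 -0.3987  0.345 ] rows 9.88823804718398
crate
t 23.15 pos [ 0.6529 -0.0244  0.196 ] yaw_y 1.745486436152727 tilt [ 0. -0. -1.] w 0.05664153481489643 shift [ 0.7567 -0.2488  0.369 ] rows 10.538754568283823
```

Run:
```python
from h import *
weigh(60)
```

```text
F [-0.0534 -0.096  -2.7095] std [0.4848 0.5008 0.4942] g 276.19323045454485 eff [ -0.0001 -66.0278 -35.4235   0.0029   0.0015   0.    ] [0.0009 0.0127 0.0025 0.0001 0.0003 0.0001]
```

Tin C weighs about 276 ± 7 g, so it goes in the tray.

>>> {"api": "move_arm", "payload": {"plan": [[-0.0633,-0.0399,0,0,0,0,0],[-0.0633,-0.0399,0,0,0,0,0],[-0.0633,-0.0399,0,0,0,0,0],[-0.0633,-0.0399,0,0,0,0,0],[-0.0633,-0.0399,0,0,0,0,0],[-0.0633,-0.0399,0,0,0,0,0],[-0.0633,-0.0399,0,0,0,0,0],[-0.0633,-0.0399,0,0,0,0,0],[-0.0633,-0.0399,0,0,0,0,0],[-0.0633,-0.0399,0,0,0,0,0],[0,0,0,0,0,0,0],[0,0,0.04,0,0,0,0]]}}

```text
t: 27.15
eef_pos: [0.4639, -0.3505, 0.1794]
eef_rot: [0.698, 0.717, 0.0, 0.003]
force: [1.0, -0.5, -2.7]
width: 0.0569
gripper_force: 65.3
```

>>> {"api": "move_arm", "payload": {"plan": [[0,0,0.07,0,0,0,0],[0,0,0.07,0,0,0,0],[0,0,0.07,0,0,0,0],[0,0,0.05,0,0,0,0],[0,0,0.03,0,0,0,0],[0,0,0.007,0,0,0,0],[0,0,0,0,0,0,0],[0,0,0,0,0,0,0]]}}

```text
t: 27.82
eef_pos: [0.4637, -0.3473, 0.0284]
eef_rot: [0.696, 0.718, 0.0, 0.001]
force: [-0.2, 1.2, -1.6]
width: 0.057
gripper_force: 65.3
```

>>> {"api": "move_arm", "payload": {"plan": [[0,0,0.004,0,0,0,0],[0,0,0.004,0,0,0,0],[0,0,0.001,0,0,0,0],[0,0,0,0,0,0,0]]}}

```text
t: 28.15
eef_pos: [0.4636, -0.3472, 0.0238]
eef_rot: [0.696, 0.718, 0.0, 0.001]
force: [-0.9, -0.3, 1.9]
width: 0.0571
gripper_force: 65.6
```

>>> {"api": "move_arm", "payload": {"plan": [[0,0,0,0,0,0,0.9],[0,0,0,0,0,0,0.9],[0,0,0,0,0,0,0.9],[0,0,0,0,0,0,0.9],[0,0,0,0,0,0,0.9],[0,0,-0.06,0,0,0,0.9],[0,0,-0.08,0,0,0,1],[0,0,-0.08,0,0,0,1],[0,0,-0.06,0,0,0,1],[0,0,0,0,0,0,1]]}}

```text
t: 28.98
eef_pos: [0.4662, -0.3492, 0.1697]
eef_rot: [0.696, 0.718, 0.001, 0.005]
force: [0.2, -0.7, -0.3]
width: 0.0856
gripper_force: 0.0
```

>>> {"api": "move_arm", "payload": {"plan": [[0.035,-0.058,0,0,0,0,1],[0.035,-0.058,0,0,0,0,1],[0.035,-0.058,0,0,0,0,1],[0.035,-0.058,0,0,0,0,1],[0,0,0,0,0,0,1],[0,0,0,0,0,0,1]]}}

```text
t: 29.48
eef_pos: [0.3437, -0.2796, 0.1628]
eef_rot: [0.696, 0.718, -0.0, -0.0]
force: [0.6, -0.4, -1.0]
width: 0.0851
gripper_force: 0.0
```

Run:
```python
from h import *
for n in('wrist','side','scene'): snap(n,n+'4')
for n in('scene4','side4'): tins(n)
for n in('side4','scene4'):
    p,d,z=load(n);W=cloud(d,z)
    for y in(-.207,-.347):
        q=W[(abs(W[...,2]-.096)<.005)&(abs(W[...,1]-y)<.04)&(abs(W[...,0]-.463)<.05)]; print(n,(q.min(0)+q.max(0))/2,q.max(0)-q.min(0),np.median(q[:,2]))
p,d,z=load('wrist4');W=cloud(d,z)
b=W[(W[...,2]>.062)&(W[...,2]<.075)&(abs(W[...,1]+.28)<.03)&(W[...,0]<.38)]; print('bar',b.min(0),b.max(0),b.mean(0))
go(b[:,0].mean(),-.279,.016)
```

```text
scene4 [235.7278 201.8521] 338 [ 0.7182 -0.1314] [0.2283 0.0098] [53.7337 56.4142 58.9645]
scene4 [354.0312 191.3612] 609 [0.5717 0.0431] [0.0579 0.0569] [217.5534 183.8292   7.734 ]
scene4 [462.859  227.2749] 702 [0.5191 0.2537] [0.0582 0.0567] [144.2279 139.9088 139.3604]
scene4 [341.1105 234.0671] 715 [0.6625 0.0742] [0.0578 0.0572] [105.8643  63.2909  34.4364]
side4 [315.5272 148.6485] 239 [ 0.716  -0.1343] [0.232  0.0194] [57.4017 59.3473 61.1674]
side4 [278.6011 205.5984] 376 [0.6596 0.0756] [0.057  0.0579] [98.5346 63.6676 39.8431]
side4 [317.4127 215.8278] 395 [0.5693 0.045 ] [0.0579 0.059 ] [194.2    160.757   20.1392]
side4 [275.0258 295.4552] 659 [0.5168 0.2562] [0.057  0.0578] [140.4249 135.7147 134.1882]
side4 [ 0.4603 -0.2059  0.0949] [0.0571 0.0605 0.0078] 0.09367715475854817
side4 [ 0.4624 -0.3435  0.0945] [0.0565 0.0583 0.0071] 0.09265970529117748
scene4 [ 0.4619 -0.2074  0.0957] [0.0566 0.0586 0.0091] 0.09420951708595458
scene4 [ 0.4654 -0.3461  0.0959] [0.0585 0.059  0.0091] 0.09419759968530028
bar [ 0.3391 -0.31    0.0626] [ 0.3525 -0.2503  0.0712] [ 0.3457 -0.2791  0.0685]
t 29.63 pos [ 0.346  -0.2811  0.1632] yaw_y 1.7483602517778407 tilt [ 0.0009 -0.0007 -1.    ] w 0.08525455584126257 shift [ 0.0044 -0.0007  0.2943] rows 3.5334614764624126
```

View pics/scene4.png

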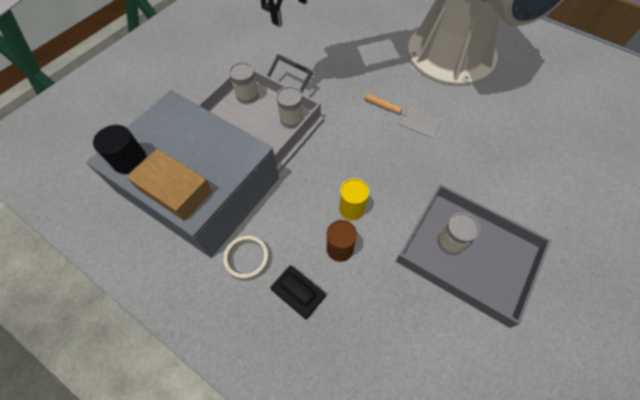

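Three tins are placed: two upright in the tray at (243,83) and (290,106), one in the crate at (460,232). Now grip the handle.

>>> {"api": "move_arm", "payload": {"plan": [[0.004,0,0.04,0,0,0,0.6],[0,0,0.07,0,0,0,0.6],[0,0,0.08,0,0,0,0.6],[0,0,0.06,0,0,0,0.6],[0,0,0.044,0,0,0,0.6],[0,0,0,0,0,0,0.6],[0,0,0,0,0,0,0],[0,0,0,0,0,0,0],[0,0,0,0,0,0,0],[0,0,0,0,0,0,0],[0,0,0,0,0,0,0],[0,0,0,0,0,0,0]]}}

```text
t: 30.63
eef_pos: [0.3462, -0.2794, 0.0175]
eef_rot: [0.696, 0.718, 0.0, 0.002]
force: [1.4, 0.6, 7.7]
width: 0.01
gripper_force: 58.7
```

>>> {"api": "move_arm", "payload": {"plan": [[0,0.004,0,0,0,0,0],[0,0.008,0,0,0,0,0],[0,0.012,0,0,0,0,0],[0,0.015,0,0,0,0,0],[0,0.015,0,0,0,0,0],[0,0.015,0,0,0,0,0],[0,0.015,0,0,0,0,0],[0,0.015,0,0,0,0,0],[0,0.012,0,0,0,0,0],[0,0.008,0,0,0,0,0],[0,0.004,0,0,0,0,0],[0,0,0,0,0,0,0]]}}

```text
t: 31.63
eef_pos: [0.408, -0.2773, 0.0175]
eef_rot: [0.696, 0.718, 0.0, 0.002]
force: [1.7, -0.3, 6.4]
width: 0.0103
gripper_force: 58.7
```

Moving with the grip held. About 128 mm left.

>>> {"api": "move_arm", "payload": {"plan": [[0,0.004,0,0,0,0,0],[0,0.008,0,0,0,0,0],[0,0.012,0,0,0,0,0],[0,0.015,0,0,0,0,0],[0,0.018,0,0,0,0,0],[0,0.018,0,0,0,0,0],[0,0.018,0,0,0,0,0],[0,0.018,0,0,0,0,0],[0,0.018,0,0,0,0,0],[0,0.018,0,0,0,0,0],[0,0.018,0,0,0,0,0],[0,0.018,0,0,0,0,0]]}}

```text
t: 32.63
eef_pos: [0.4985, -0.2741, 0.0175]
eef_rot: [0.696, 0.718, 0.0, 0.001]
force: [-2.4, -0.2, 7.3]
width: 0.0102
gripper_force: 58.9
```

>>> {"api": "move_arm", "payload": {"plan": [[0,0.018,0,0,0,0,0],[0,0.014,0,0,0,0,0],[0,0.01,0,0,0,0,0],[0,0.006,0,0,0,0,0],[0,0.006,0,0,0,0,0],[0,0.004,0,0,0,0,0],[0,0,0,0,0,0,0]]}}

```text
t: 33.22
eef_pos: [0.5279, -0.2731, 0.0175]
eef_rot: [0.696, 0.718, 0.0, 0.001]
force: [-0.1, 2.2, 5.6]
width: 0.0103
gripper_force: 58.7
```

>>> {"api": "move_arm", "payload": {"plan": [[0,0.006,0,0,0,0,0],[0,0.006,0,0,0,0,0],[0,0.004,0,0,0,0,0],[0,0.004,0,0,0,0,0],[0,0,0,0,0,0,0]]}}

```text
t: 33.63
eef_pos: [0.5357, -0.2728, 0.0175]
eef_rot: [0.696, 0.718, -0.001, -0.001]
force: [-8.7, -0.9, 12.6]
width: 0.0101
gripper_force: 59.5
```

>>> {"api": "move_arm", "payload": {"plan": [[0,0.004,0,0,0,0,0],[0,0,0,0,0,0,0]]}}

```text
t: 33.8
eef_pos: [0.5356, -0.2728, 0.0174]
eef_rot: [0.696, 0.718, -0.002, -0.002]
force: [-16.0, -3.6, 17.5]
width: 0.01
gripper_force: 60.2
```

>>> {"api": "move_arm", "payload": {"plan": [[0,-0.002,0,0,0,0,0.5],[0,0,0,0,0,0,0.5],[0,0,0,0,0,0,0.5],[0,0,0,0,0,0,0.5],[0,0,0,0,0,0,0.5],[0,0,-0.06,0,0,0,0.5],[0,0,-0.08,0,0,0,0.5],[0,0,-0.08,0,0,0,0.5],[0,-0.04,-0.06,0,0,0,0.5],[0,-0.08,0,0,0,0,0.5],[0,-0.08,0,0,0,0,0.5],[0,0,0,0,0,0,0.5]]}}

```text
t: 34.8
eef_pos: [0.4313, -0.2741, 0.1556]
eef_rot: [0.696, 0.718, -0.001, -0.002]
force: [-0.2, 1.0, -0.2]
width: 0.0425
gripper_force: 0.0
```

Run:
```python
from h import *
for n in('wrist','scene'): p,d,c=snap(n,n+'5')
p,d,z=load('wrist5');W=cloud(d,z)
b=W[(W[...,2]>.062)&(W[...,2]<.075)&(abs(W[...,1]+.273)<.03)&(W[...,0]<.56)]; print('bar',b.min(0),b.max(0),b.mean(0))
a=cv2.imread('pics/scene5.png')[20:240,60:420];cv2.imwrite('pics/c5.png',cv2.resize(a,(720,440),interpolation=cv2.INTER_CUBIC))
```

```text
bar [ 0.5279 -0.3028  0.062 ] [ 0.5407 -0.2431  0.0713] [ 0.5332 -0.272   0.0681]
```

View pics/c5.png

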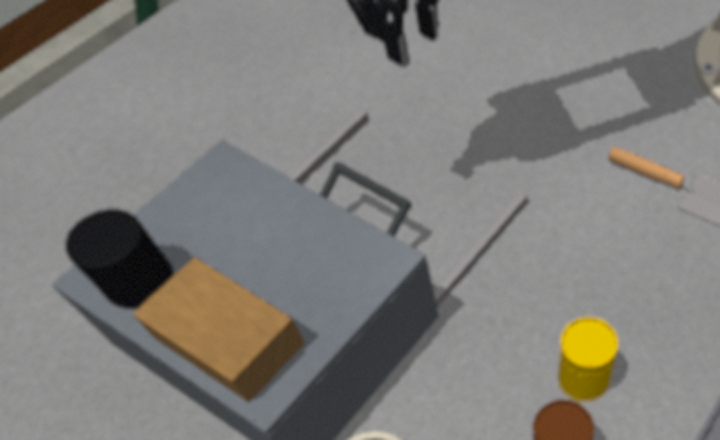

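View pics/wrist5.png

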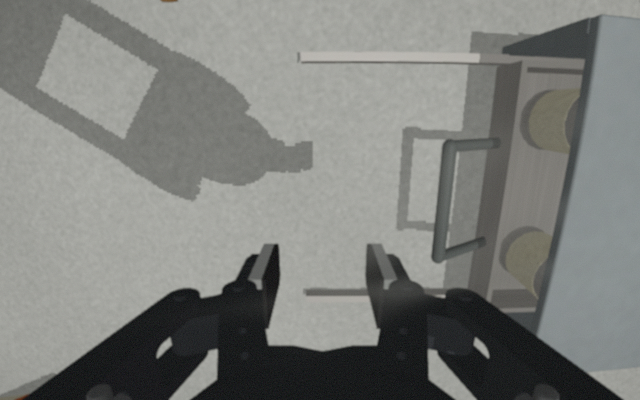

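Both tins stand upright in the tray, which is under the shelf. The release may have let it back by a millimetre or two, so I'll nudge it home again with shut fingers.

>>> {"api": "move_arm", "payload": {"plan": [[0,0.05,0,0,0,0,0],[0,0.06,0,0,0,0,0],[0,0,0.08,0,0,0,0],[0,0,0.08,0,0,0,0],[0,0,0.08,0,0,0,0],[0,0,0.04,0,0,0,0],[0,0.01,0,0,0,0,0],[0,0.01,0,0,0,0,0],[0,0.008,0,0,0,0,0],[0,0.006,0,0,0,0,0],[0,0.004,0,0,0,0,0],[0,0,0,0,0,0,0]]}}

```text
t: 35.9
eef_pos: [0.5134, -0.2738, 0.0175]
eef_rot: [0.696, 0.718, 0.0, 0.001]
force: [-0.6, 0.3, 0.2]
width: 0.0001
gripper_force: 0.0
```

>>> {"api": "move_arm", "payload": {"plan": [[0,0.004,0,0,0,0,0],[0,0.004,0,0,0,0,0],[0,0.004,0,0,0,0,0],[0,0,0,0,0,0,0],[0,0,0,0,0,0,0]]}}

```text
t: 36.32
eef_pos: [0.5161, -0.2731, 0.0161]
eef_rot: [0.696, 0.718, -0.001, -0.001]
force: [-7.8, -1.1, 7.4]
width: -0.0001
gripper_force: 4.0
```

>>> {"api": "move_arm", "payload": {"plan": [[0,0.004,0,0,0,0,0],[0,0,0,0,0,0,0],[0,0,0,0,0,0,0]]}}

```text
t: 36.57
eef_pos: [0.516, -0.2729, 0.0159]
eef_rot: [0.696, 0.718, -0.002, -0.003]
force: [-14.4, -3.7, 11.2]
width: -0.0002
gripper_force: 7.6
```

>>> {"api": "move_arm", "payload": {"plan": [[0,-0.03,0,0,0,0,0],[0,-0.04,0,0,0,0,0],[0,-0.04,-0.06,0,0,0,0],[0,0,-0.08,0,0,0,0],[0,0,-0.08,0,0,0,0],[0,0,0,0,0,0,0],[0,0,0,0,0,0,0]]}}

```text
t: 37.15
eef_pos: [0.4665, -0.2758, 0.1288]
eef_rot: [0.696, 0.718, 0.001, 0.003]
force: [0.1, -0.1, -0.3]
width: 0.0
gripper_force: 0.0
```

Run:
```python
from h import *
p,d,c=snap('wrist','w7');W=cloud(d,c)
b=W[(W[...,2]>.062)&(W[...,2]<.075)&(abs(W[...,1]+.273)<.03)&(W[...,0]<.56)]; print('bar',b.min(0),b.max(0),b.mean(0))
snap('side','side7'); tins('side7')
print(manip.hand_in())
```

```text
bar [ 0.5272 -0.3029  0.0622] [ 0.5418 -0.243   0.0718] [ 0.5333 -0.272   0.0683]
side7 [313.9447 147.8936] 235 [ 0.7151 -0.1349] [0.2311 0.0191] [56.5404 58.4298 60.166 ]
side7 [278.7147 205.5524] 382 [0.6601 0.076 ] [0.0565 0.0569] [97.2094 62.8377 39.3298]
side7 [317.3501 215.738 ] 397 [0.5701 0.0437] [0.058  0.0588] [191.8438 158.7884  19.9144]
side7 [275.0413 295.4358] 654 [0.5168 0.2566] [0.0571 0.0581] [138.4541 133.8028 132.3257]
the job is handed in; nothing more can be done
None
```

Job handed in at about 37 s: of the three tins found, the two heavy ones (about 437 g and 276 ± 7 g) stand upright in the tray, which is pushed home to its stop; the light one (about 191 g) stands upright in the crate, and the tape and sanding block were not touched.

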